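# Build up a slip clutch on its assembly stand

## Task

Build the slip clutch on the blue stand by threading the parts down over its post, one at a time, in this order from the bottom: red friction ring, black sprocket, brass ring, green pressure plate (sprocket and plate with their boss upward, as they lie). Lower each part until it lies flat on what is beneath it rather than dropping it, and let go of it before fetching the next. Leave the yellow stand empty and the spanner, the housing block and the grease tin where they are.

Things in the scene. Friction and masses are not known exactly. Their poses are not given: they have to be found in the camera images.
- friction_ring: Red friction ring, plain flat ring, 56 mm outer diameter, 12 mm thick, about 100 g; central through hole of 26 mm diameter; lies flat at the start, right way up. Origin: centre of its underside, z up along the axis of the hole
- sprocket: Black chain sprocket, about 200 g, 17 mm high in all: toothed disc 74 mm over the teeth and 6 mm thick at the bottom, with a round boss of 44 mm diameter and 11 mm height on its upper side (grip it there); central through hole of 26 mm diameter; lies flat at the start, right way up. Origin: centre of its underside, z up along the axis of the hole
- brass_ring: Brass thrust ring, plain flat ring, 44 mm outer diameter, 12 mm thick, about 100 g; central through hole of 26 mm diameter; lies flat at the start, right way up. Origin: centre of its underside, z up along the axis of the hole
- green_plate: Green-painted pressure plate, about 150 g, 18 mm high in all: plain disc of 60 mm diameter and 6 mm thickness at the bottom, with a round boss of 36 mm diameter and 12 mm height on its upper side (grip it there); central through hole of 26 mm diameter; lies flat at the start, right way up. Origin: centre of its underside, z up along the axis of the hole
- blue_stand: Blue assembly stand: fixed round blue-painted base disc, 90 mm diameter and 10 mm thick, with an upright steel post in its middle, 18 mm diameter, its last 6 mm tapering to 8 mm; post top 60 mm above the table. Origin: centre of the base's underside, on the table; the seat around the post is 10 mm above the origin. The slip clutch is built up on this one
- yellow_stand: Yellow assembly stand: fixed round yellow-painted base disc, 90 mm diameter and 10 mm thick, with an upright steel post in its middle, 18 mm diameter, its last 6 mm tapering to 8 mm; post top 60 mm above the table. Origin: centre of the base's underside, on the table; the seat around the post is 10 mm above the origin. Same size as the blue stand, stays empty
- wrench: Steel spanner lying loose, crosswise, beyond the other things, bystander
- housing: Loose square steel bearing housing, 80 x 80 x 50 mm with an upright bore of 45 mm, beyond the other things, bystander. Origin: centre of its underside
- grease_tin: White closed grease tin, 70 mm diameter, 90 mm high, standing upright to the left of the other things, bystander. Origin: centre of its underside
There are look-alikes about, which are no part of the job. Several things look just like the brass_ring: the one meant starts farthest from the robot's base. Of the things that look like the blue_stand, take the one that is farthest from the robot's base at the start.

How it is judged:
By the outcome, as a careful person would: the job done as asked, in the order asked, and still so for the second after the job is handed in, with the robot touching nothing.
It also fails if it takes over 109 s, if anything falls off the work surface, if the arm or the gripper's body presses on something with over 40 N, if the wrist force passes 120 N, or if a joint passes its speed limit or range.

## Robot

A 6-joint arm with a two-finger parallel gripper is mounted at the origin on the work surface. World frame = base frame: x ahead of the robot, y to its left, z up, the work surface at z = 0. Lengths are in m, angles in rad, forces in N, time in s.
With the tool pointing down it reaches from about 0.275 to 0.725 m from the base axis. Payload 15.9 kg.
Tool frame: the origin (TCP) lies on the front face of the gripper's body, between the roots of the fingers; the fingertips stand 73 mm ahead of it and the grasp point (between the pads) lies 54 mm ahead of it (env.finger_overhang is the distance from the TCP to the fingertips, in m); z points along the fingers, y is the line along which they close (so a half turn about z gives the same grasp; the last joint's range is limited). The gripper opens to 85 mm and grips with 20 to 120 N. Pads are 22 mm wide; open, the fingers measure 114 mm over their backs; the gripper's body (76 mm by 85 mm) begins 54 mm behind the grasp point. The pads swing forward as they close: fully open they stand 13 mm farther back than shut.
Start: joints at [-1.201, 0.213, -0.034, 1.323, 0, 1.571], TCP at [0.181, -0.466, 0.304] pointing down, gripper open.
Joint ranges: [-2.98, 2.98], [-0.74, 1.72], [-1.14, 1.35], [-2.1, 2.04], [-1.57, 1.44], [-3.14, 3.14]. Speed limits (rad/s): [1.89, 1.89, 2.39, 2.57, 3.14, 3.14].

## Interface

Orientations are given as [roll, pitch, yaw] about the fixed x, y, z axes, in that order (R = Rz(yaw) Ry(pitch) Rx(roll)).
In Python, from workcell import status, eyes, hand_in, spotter, env gives the robot as it stands.
- The arm moves only by the tool send_rows, never from a script. Its argument "plan" is a list that holds one entry, the list of rows, each a list of 7 numbers: the shift along the world's x, y, z in cm, then the turn, a rotation vector about the world's x, y, z in rad, then the opening, from 0 (shut) to 1 (fully open). A call has 1 to 12 rows; each row shifts and turns the commanded pose from where the row before left it; what a row does not reach is not made up. A row lasts 1/10 s, in which the tool goes at most 50 mm and 8.59 degrees, less where a joint would pass 70% of its speed; a pose out of reach is approached as far as the arm can. A call with a gripper value outside its range is refused whole. The fingers move at their own pace and stop on an object; "grip_force" is the grip in N (left out, the last holds). Time passes only in rows, so rows that do not move let the fingers close. It gives the time, the measured TCP pose, the force, the opening and the grip force at its end, in the units of the state.
- status.read_state(): the state, without advancing time (a new reading comes with each control period).
- eyes.camera(name): name is "scene" or "side" or "wrist"; returns the picture (400x640x3 uint8, red, green, blue); there is no depth.
- eyes.camera_params(name): a dict with "fx", "fy", "cx", "cy" (pixels), "rvec" (rotation vector, rad) and "tvec" (3), from world to camera coordinates, as OpenCV has them. Camera axes: x right, y down, z forward; pixel columns grow to the right and rows downward; lengths in m; the calibration is good to about 2 mm. A picture is of the moment at which its call begins: read the wrist's pose just before it. camera_params takes no time and is no camera call; for the wrist camera it gives the pose at the moment of the call.
- hand_in(): hands the job in; it is judged then, once.
Trained networks look in the newest picture that a camera, given by its name, has taken for a name from the list of things; names that differ only in an ending like _2 or _b are one class to them, and where a whole thing is asked for, a point or a joint stands for the part that bears it (a point fixed in the world has none). Each returns a list of dicts, best first, with "score" (0 to 1); they miss things now and then, are a little off and sometimes report something else, mostly with a low value. They report only what shows in the picture. A call takes as long as a camera call. They do not tell look-alikes from the thing itself.
- spotter.cut_out(camera, thing): "mask" (400x640 bool, what is visible of it) and "location" ([row, column] in pixels, amid what is visible of it).
The state is a dict: "t": time; "qpos": joint angles; "joint_velocities": joint speeds; "tau": joint torques, N m; "tcp_pos": TCP position; "tool_rot": TCP orientation; "force": force on the tool from outside, world axes, zero at the start; "wrist_torque": the same for the moment, N m; "grip_width": finger opening in m; "grasp_force": force on a finger pad.
Only numpy, scipy, OpenCV 4.12 (cv2) and the standard library are available. Lean on these libraries where they do the work, as an engineer would, in place of code of your own. Each camera call takes 0.05 s, during which the arm holds its last target. There are 200 camera calls.

## Working session

There is one attempt and no reset: what is moved stays moved. The work goes in short steps, Python scripts to look and compute and a tool call to move; the robot and the scene stay as the last step left them, time stands still between calls to the robot, and variables do not carry over. Pictures are saved under pics/ and viewed, at most 14 in all, crops included, and the job is handed in when it is done.

Besides the shell and the picture viewer there is one more tool, called after "Emit:" by a JSON object that holds its "api" and its "payload". send_rows: Moves the arm, as the interface text tells. Its arguments: {"type":"object","properties":{"plan":{"type":"array","items":{"type":"array","items":{"type":"array","items":{"type":"number"}}}},"grip_force":{"type":"number"}},"required":["plan"]}

```bash
mkdir -p pics; ls; python3 - <<'E'
from workcell import status, eyes, spotter, env
import cv2
for n in ("scene","side"):
    im=eyes.camera(n); cv2.imwrite(f"pics/{n}0.png",im[:,:,::-1])
    print(n,eyes.camera_params(n))
s=status.read_state(); print(s)
E
```

```text
pics
scene {'fx': 433.8981781914158, 'fy': 433.8981781914158, 'cx': 320.33148458063624, 'cy': 205.3158393286824, 'rvec': array([ 1.96090848,  1.04919959, -0.5654153 ]), 'tvec': array([-0.3871248 , -0.1857332 ,  1.55499995])}
side {'fx': 382.88189715038015, 'fy': 382.88189715038015, 'cx': 317.92092477657457, 'cy': 199.84060491728783, 'rvec': array([ 2.33540647, -0.10746114,  0.05592488]), 'tvec': array([-0.53719622,  0.12741926,  0.89782523])}
{'t': 0.1, 'qpos': array([-1.20099547e+00,  2.13288175e-01, -3.49903761e-02,  1.32347609e+00,
       -2.34635266e-05,  1.57080888e+00]), 'joint_velocities': array([-0.00048978, -0.000483  ,  0.00167544, -0.0011116 , -0.00020398,
        0.00075325]), 'tau': array([ 1.31490519e-04, -6.87248039e+01,  4.87804699e+01,  1.22274496e-02,
        1.21870935e-04, -3.49430888e-05]), 'tcp_pos': array([ 0.18062763, -0.46599036,  0.30347736]), 'tool_rot': array([-3.14063434e+00,  2.34755427e-05,  3.69788325e-01]), 'force': array([0.11885289, 0.06612094, 0.8727265 ]), 'wrist_torque': array([-0.0113595 , -0.02450938,  0.03203693]), 'grasp_force': 0.0, 'grip_width': 0.08543896534939951}
```

View pics/scene0.png

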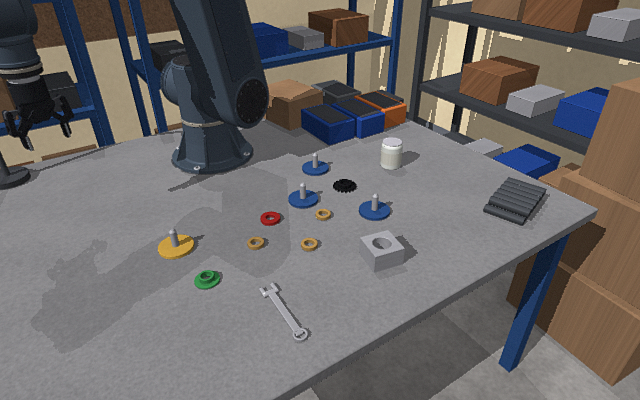

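View pics/side0.png

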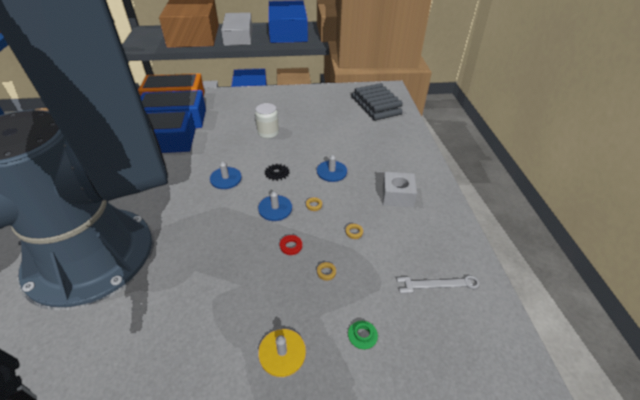

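The scene view shows three blue stands (315,167), (303,198) and (375,209), and three brass rings (323,214), (256,243) and (309,244). Both pictures show the same layout. Next I'll measure everything by fitting silhouette centroids.

```bash
cat > h.py <<'E'
import numpy as np, cv2
from scipy.optimize import least_squares
from workcell import status, eyes, spotter
# solids: list of (radius, z0, z1)
M={'friction_ring':[(.028,0,.012)],'sprocket':[(.036,0,.006),(.022,.006,.017)],'brass_ring':[(.022,0,.012)],
 'green_plate':[(.030,0,.006),(.018,.006,.018)],'blue_stand':[(.045,0,.01),(.009,.01,.054),(.004,.054,.06)],
 'grease_tin':[(.035,0,.09)],'housing':[(.045,0,.05)]}
M['yellow_stand']=M['blue_stand']
A=np.linspace(0,2*np.pi,60,endpoint=False)
def proj(P,c):
    K=np.array([[c['fx'],0,c['cx']],[0,c['fy'],c['cy']],[0,0,1]])
    return cv2.projectPoints(np.asarray(P,float).reshape(-1,3),c['rvec'],c['tvec'],K,None)[0].reshape(-1,2)
def ray(uv,c,z):
    R=cv2.Rodrigues(c['rvec'])[0]; o=-R.T@c['tvec']
    d=R.T@np.array([(uv[0]-c['cx'])/c['fx'],(uv[1]-c['cy'])/c['fy'],1])
    return o+d*(z-o[2])/d[2]
def sil(thing,x,y,z,c,S=8):
    polys=[]
    for r,a,b in M[thing]:
        P=[[x+r*np.cos(t),y+r*np.sin(t),z+h] for h in (a,b) for t in A]
        polys.append(cv2.convexHull(proj(P,c).astype(np.float32)))
    allp=np.vstack(polys)[:,0]; o=allp.min(0)-2; n=np.ceil((allp.max(0)-o+2)*S).astype(int)
    im=np.zeros((n[1],n[0]),np.uint8)
    for p in polys: cv2.fillPoly(im,[np.round((p-o)*S).astype(np.int32)],1)
    v,u=np.nonzero(im); return np.array([u.mean(),v.mean()])/S+o, len(u)/S**2
def cent(mask):
    cs,_=cv2.findContours(mask.astype(np.uint8),cv2.RETR_EXTERNAL,cv2.CHAIN_APPROX_NONE)
    k=max(cs,key=cv2.contourArea); m=np.zeros(mask.shape,np.uint8); cv2.fillPoly(m,[k],1)
    v,u=np.nonzero(m); return np.array([u.mean(),v.mean()]),len(u)
def fit(thing,obs,z=0.):   # obs: list of (uv,cam)
    p0=ray(obs[0][0],obs[0][1],z+.008)[:2]
    f=lambda p:np.concatenate([sil(thing,p[0],p[1],z,c)[0]-uv for uv,c in obs])
    r=least_squares(f,p0,diff_step=3e-3,x_scale=.01)
    return r.x,r.fun
def find(cam,thing,z=0.,smin=.3):
    out=[];c=eyes.camera_params(cam)
    for d in spotter.cut_out(cam,thing):
        if d['score']<smin or d['mask'].sum()<20: continue
        uv,n=cent(d['mask']); p,_=fit(thing,[(uv,c)],z)
        out.append((d['score'],uv,n,p,sil(thing,p[0],p[1],z,c)[1]))
    return out
E
python3 - <<'E'
from h import *
for t in M:
    for n in ('scene','side'):
        if t=='housing' and n=='side': continue
        for s,uv,k,p,a in find(n,t): print(t,n,round(s,2),uv.round(1),k,round(a),p.round(4),'r',round(np.hypot(*p),3))
E
```

```text
friction_ring scene 0.61 [269.8 218.5] 245 258 [ 0.4754 -0.0195] r 0.476
friction_ring side 0.64 [290.1 244.5] 347 414 [ 0.4712 -0.0171] r 0.472
sprocket scene 0.83 [344.1 185.5] 241 264 [0.4462 0.2585] r 0.516
sprocket side 0.89 [276.  171.5] 334 350 [0.4421 0.2629] r 0.514
brass_ring scene 0.67 [323.5 214. ] 168 166 [0.5418 0.1166] r 0.554
brass_ring scene 0.55 [255.4 243. ] 193 208 [ 0.5509 -0.1018] r 0.56
brass_ring scene 0.54 [309. 244.] 191 210 [0.6321 0.0112] r 0.632
brass_ring scene 0.41 [175.2 245.9] 708 216 [ 0.4458 -0.2783] r 0.526
brass_ring side 0.74 [325.9 270.8] 289 313 [ 0.548  -0.1006] r 0.557
brass_ring side 0.71 [313.1 203.8] 166 208 [0.5377 0.1162] r 0.55
brass_ring side 0.57 [353.5 231. ] 215 247 [0.6291 0.0115] r 0.629
green_plate scene 0.7 [206.6 279.8] 396 419 [ 0.6062 -0.2562] r 0.658
green_plate side 0.57 [361.8 334.3] 707 733 [ 0.6024 -0.2551] r 0.654
blue_stand scene 0.88 [374.  209.4] 566 578 [0.6055 0.2479] r 0.654
blue_stand scene 0.76 [302.9 197.8] 469 518 [0.44   0.1107] r 0.454
blue_stand scene 0.73 [315.1 167.2] 389 392 [0.3048 0.2418] r 0.389
blue_stand scene 0.45 [309. 244.] 195 754 [0.6324 0.011 ] r 0.633
blue_stand side 0.93 [274.1 207.3] 809 771 [0.4348 0.1127] r 0.449
blue_stand side 0.76 [224.7 176.6] 587 632 [0.2963 0.248 ] r 0.386
blue_stand side 0.71 [330.9 169.9] 563 590 [0.6015 0.2514] r 0.652
grease_tin scene 0.88 [391.2 153.1] 645 679 [0.4226 0.4689] r 0.631
grease_tin side 0.9 [266.1 120.1] 680 737 [0.4167 0.4722] r 0.63
housing scene 0.87 [381.3 250.7] 1357 1273 [0.7724 0.1328] r 0.784
yellow_stand side 0.92 [281.3 352.5] 1816 1847 [ 0.4433 -0.2774] r 0.523
```

The masks fit the given sizes. The target blue stand is at about (0.603, 0.250), r = 0.65, and the brass ring is at about (0.630, 0.011), r = 0.63. I'll move above the red ring, turning the fingers to close along x.

Emit:
{"api": "send_rows", "payload": {"plan": [[[2.43,3.73,-0.6,0,0,0.1,1],[2.43,3.73,-0.6,0,0,0.1,1],[2.43,3.73,-0.6,0,0,0.1,1],[2.43,3.73,-0.6,0,0,0.1,1],[2.43,3.73,-0.6,0,0,0.1,1],[2.43,3.73,-0.6,0,0,0.1,1],[2.43,3.73,-0.6,0,0,0.1,1],[2.43,3.73,-0.6,0,0,0.1,1],[2.43,3.73,-0.6,0,0,0.1,1],[2.43,3.73,-0.6,0,0,0.1,1],[2.43,3.73,-0.6,0,0,0.1,1],[2.43,3.73,-0.6,0,0,0.1,1]]], "grip_force": 40}}

```text
t: 2.05
tcp_pos: [0.4731, -0.0167, 0.2318]
tool_rot: [3.141, 0.0, 1.574]
force: [-0.4, -0.3, 0.6]
grip_width: 0.0857
grasp_force: 0.0
```

```bash
python3 - <<'E'
from h import *
from workcell import env
s=status.read_state(); print(s['t'],s['tcp_pos'],s['tool_rot'],s['qpos'],env.finger_overhang)
im=eyes.camera('wrist'); cv2.imwrite('pics/w1.png',im[:,:,::-1])
for t in('friction_ring','brass_ring','blue_stand','sprocket'):
    for s,uv,k,p,a in find('wrist',t): print(t,round(s,2),uv.round(1),k,round(a),p.round(4))
E
```

```text
2.05 [ 0.47306288 -0.01670887  0.23180536] [3.14109204e+00 1.18965263e-04 1.57419425e+00] [-3.52548298e-02  1.84436997e-01 -2.53826462e-01  1.13202803e+00
 -9.95311727e-05  1.53214352e+00] 0.0726
friction_ring 0.62 [321.1 181.2] 2945 3094 [ 0.4738 -0.0126]
brass_ring 0.97 [405.2  22.5] 2465 2927 [0.5377 0.1151]
brass_ring 0.82 [499.5 149.7] 2068 2309 [0.6294 0.0147]
brass_ring 0.6 [398.  263.8] 1577 1702 [ 0.5484 -0.0985]
blue_stand 0.78 [276.5  36.2] 7918 10981 [0.4349 0.1006]
```

View pics/w1.png

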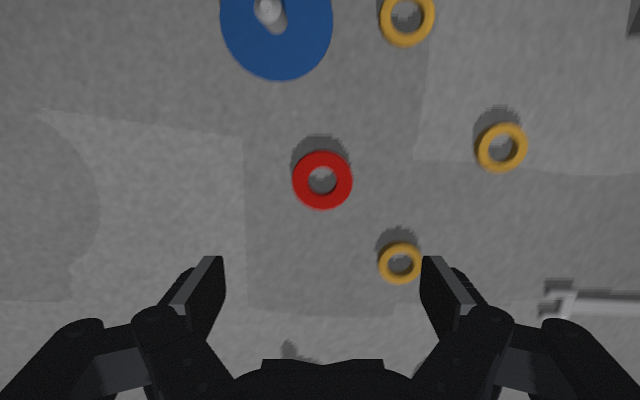

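The wrist view shows the red ring at (322,180), with brass rings at (405,22), (500,149) and (399,264). The fit gives the red ring at (0.474, -0.013). The wrist camera reads y about 3 mm higher than the fixed cameras, so I'll use it for both picking and placing and let that bias cancel. Next is the descent to grip.

Emit:
{"api": "send_rows", "payload": {"plan": [[[0.1,0.2,-3,0,0,0,1],[0,0,-3,0,0,0,1],[0,0,-3,0,0,0,1],[0,0,-3,0,0,0,1],[0,0,-2.3,0,0,0,1],[0,0,-1.5,0,0,0,1],[0,0,0,0,0,0,0.6],[0,0,0,0,0,0,0],[0,0,0,0,0,0,0],[0,0,0,0,0,0,0],[0,0,0,0,0,0,0],[0,0,0,0,0,0,0]]], "grip_force": 40}}

```text
t: 3.5
tcp_pos: [0.4734, -0.0172, 0.0754]
tool_rot: [3.14, 0.001, 1.569]
force: [-6.1, -3.0, 10.1]
grip_width: 0.0536
grasp_force: 40.0
```

Emit:
{"api": "send_rows", "payload": {"plan": [[[0,0,0.5,0,0,0,0],[0,0,1,0,0,0,0],[0,0,2,0,0,0,0],[0,0,3,0,0,0,0],[0,0,3,0,0,0,0],[0,0,0,0,0,0,0],[0,0,0,0,0,0,0],[0,0,0,0,0,0,0]]]}}

```text
t: 4.3
tcp_pos: [0.4729, -0.0166, 0.1686]
tool_rot: [-3.141, -0.0, 1.57]
force: [0.3, 0.1, -1.6]
grip_width: 0.0538
grasp_force: 42.4
```

```bash
python3 - <<'E'
from h import *
a=eyes.camera('wrist'); b=eyes.camera('side')
b=cv2.resize(b[180:300,220:380],(640,480),interpolation=cv2.INTER_CUBIC)
s=status.read_state(); print(s['tcp_pos'],s['force'],s['grip_width'])
cv2.imwrite('pics/w2.png',cv2.resize(np.vstack([a,cv2.resize(b,(640,480))]),(436,600))[:,:,::-1])
E
```

```text
[ 0.47277727 -0.01656435  0.16819326] [ 0.34733913  1.01619052 -0.68978415] 0.054065090707078045
```

View pics/w2.png

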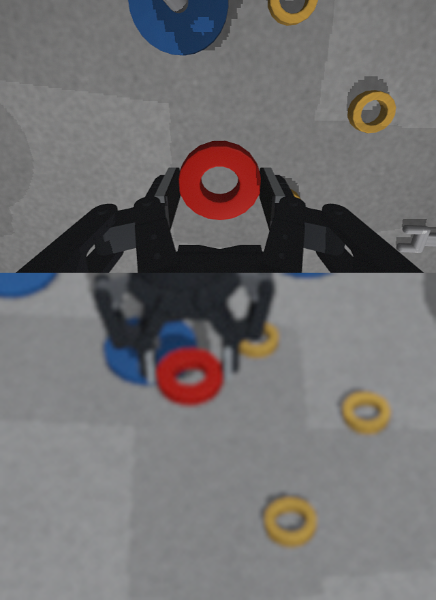

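The ring is held level, centred at (219,180) in the wrist half of the picture. I'll move so that the stand comes into view ahead of the ring, then measure both.

Emit:
{"api": "send_rows", "payload": {"plan": [[[2.6,3.12,1.2,0,0,0,0],[2.6,3.12,1.2,0,0,0,0],[2.6,3.12,1.2,0,0,0,0],[2.6,3.12,1.2,0,0,0,0],[2.6,3.12,1.2,0,0,0,0],[0,0,0,0,0,0,0],[0,0,0,0,0,0,0],[0,0,0,0,0,0,0]]]}}

```text
t: 5.2
tcp_pos: [0.6026, 0.1388, 0.228]
tool_rot: [-3.14, 0.001, 1.569]
force: [0.0, 0.2, -1.7]
grip_width: 0.0535
grasp_force: 42.6
```

```bash
python3 - <<'E'
from h import *
for n in('wrist','scene','side'):
    s=status.read_state(); im=eyes.camera(n); cv2.imwrite(f'pics/m1{n}.png',im[:,:,::-1]); print(n,s['tcp_pos'].round(4))
    for q,uv,k,p,a in find(n,'blue_stand'): print(' stand',round(q,2),uv.round(1),k,round(a),p.round(4))
    for q,uv,k,p,a in find(n,'friction_ring',s['tcp_pos'][2]-.0754): print(' ring',round(q,2),uv.round(1),k,round(a),p.round(4),(p-s['tcp_pos'][:2]).round(4))
E
```

```text
wrist [0.6026 0.1388 0.228 ]
 stand 0.93 [322.7  48.4] 9976 10879 [0.6017 0.2465]
 stand 0.88 [ 3.2 68.4] 372 11636 [0.3414 0.2318]
 stand 0.8 [142.4 207.6] 7464 7617 [0.4349 0.1116]
 ring 0.85 [322.5 264.5] 11070 11626 [0.6018 0.1376] [-0.0007 -0.0012]
scene [0.6027 0.1386 0.2287]
 stand 0.92 [315.1 166.7] 376 390 [0.3015 0.2436]
 stand 0.9 [303. 198.] 467 518 [0.4411 0.1105]
 stand 0.8 [374.1 209.4] 557 578 [0.6056 0.2483]
 ring 0.57 [284.1 312.1] 675 837 [ 0.9212 -0.2165] [ 0.3185 -0.355 ]
 ring 0.5 [340.4 174.6] 172 283 [0.6012 0.1293] [-0.0015 -0.0093]
side [0.6031 0.1389 0.229 ]
 stand 0.89 [331.  170.2] 556 591 [0.6016 0.2501]
 stand 0.88 [274.4 206.9] 752 767 [0.4355 0.114 ]
 ring 0.78 [338.9 150.7] 310 346 [0.6028 0.1385] [-0.0002 -0.0004]
```

View pics/m1wrist.png

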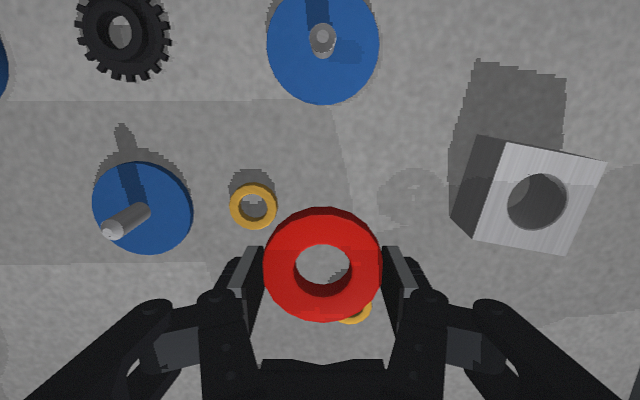

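The wrist view shows the ring in hand at (322,265), the target stand with its post top at (322,37), and the housing to the right. The base is cut off at the top edge, so I'll measure the post top directly.

```bash
python3 - <<'E'
from h import *
c=eyes.camera_params('wrist'); im=cv2.imread('pics/m1wrist.png')
# grey pixels (post) inside blue base
hsv=cv2.cvtColor(im,cv2.COLOR_BGR2HSV)[15:65,300:350]
g=(hsv[...,1]<60); 
for r in range(0,50,2): print(15+r,''.join('#' if v else '.' for v in g[r]))
for uv in((322,37),): print(ray(uv,c,.06))
print(proj([[.602,.249,.06],[.602,.249,.054],[.602,.249,.01]],c))
E
```

```text
15 ..................................................
17 ..................................................
19 ..................................................
21 ..................................................
23 ....................#######.......................
25 ...............###############....................
27 .............###################..................
29 ............######################................
31 ...........########################...............
33 ..........##########################..............
35 ..........##########################..............
37 ..........##########################..............
39 ..........##########################..............
41 ..........##########################..............
43 ...........########################...............
45 ...........########################...............
47 ............######################................
49 ............######################................
51 .............####################.................
53 ..............##################..................
55 ................##############....................
57 ..................##########......................
59 ..................................................
61 ..................................................
63 ..................................................
[0.60219352 0.25045185 0.06      ]
[[321.70398404  39.42832225]
 [321.71878661  40.81426185]
 [321.8078917   49.15702066]]
```

Emit:
{"api": "send_rows", "payload": {"plan": [[[0,2.8,0,0,0,0,0],[0,2.8,0,0,0,0,0],[0,2.8,0,0,0,0,0],[0,2.8,0,0,0,0,0],[0,0,-2.5,0,0,0,0],[0,0,-2.5,0,0,0,0],[0,0,-2.5,0,0,0,0],[0,0,-0.5,0,0,0,0],[0,0,0,0,0,0,0],[0,0,0,0,0,0,0]]]}}

```text
t: 6.65
tcp_pos: [0.6039, 0.2516, 0.1503]
tool_rot: [3.14, -0.001, 1.57]
force: [-0.2, 0.3, -0.5]
grip_width: 0.0537
grasp_force: 42.6
```

```bash
python3 - <<'E'
from h import *
s=status.read_state(); print(s['tcp_pos'])
a=eyes.camera('wrist'); b=eyes.camera('side'); d=eyes.camera('scene')
r=lambda i,u,v:cv2.resize(i[v-40:v+40,u-50:u+50],(400,320),interpolation=cv2.INTER_CUBIC)
print(sil('friction_ring',*s['tcp_pos'][:2],.0,eyes.camera_params('wrist')))
o=np.hstack([r(b,331,160),r(d,375,195)]); o=np.vstack([o,np.hstack([a[150:350,120:520],a[150:350,120:520]])])
cv2.imwrite('pics/p1.png',o[:,:,::-1])
E
```

```text
[0.60388141 0.25155928 0.150334  ]
(array([323.0905639 , 210.16118799]), 5533.671875)
```

View pics/p1.png

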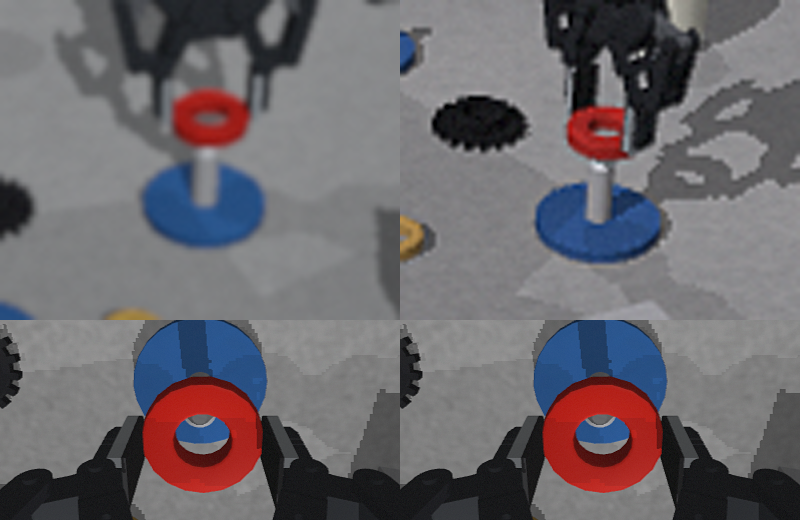

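Both the side view (ring 211, post 206) and the wrist view (ring 203, base 200) put the ring about 2 mm too far in +x. I'll correct that and lower gently.

Emit:
{"api": "send_rows", "payload": {"plan": [[[-0.2,-0.05,0,0,0,0,0],[0,0,-0.8,0,0,0,0],[0,0,-0.6,0,0,0,0],[0,0,-0.6,0,0,0,0],[0,0,-0.6,0,0,0,0],[0,0,-0.6,0,0,0,0],[0,0,0,0,0,0,0]]]}}

```text
t: 7.5
tcp_pos: [0.6009, 0.2507, 0.1158]
tool_rot: [-3.14, 0.001, 1.57]
force: [-0.0, 0.4, -1.1]
grip_width: 0.0537
grasp_force: 42.6
```

Emit:
{"api": "send_rows", "payload": {"plan": [[[0,0,-0.9,0,0,0,0],[0,0,-0.9,0,0,0,0],[0,0,-0.7,0,0,0,0],[0,0,-0.2,0,0,0,0],[0,0,-0.2,0,0,0,0],[0,0,0,0,0,0,0]]]}}

```text
t: 8.1
tcp_pos: [0.6013, 0.2509, 0.0878]
tool_rot: [-3.141, 0.0, 1.57]
force: [-0.8, -0.3, -1.1]
grip_width: 0.0535
grasp_force: 42.6
```

Emit:
{"api": "send_rows", "payload": {"plan": [[[0,0,-0.1,0,0,0,0],[0,0,-0.1,0,0,0,0],[0,0,0,0,0,0,0],[0,0,0,0,0,0,0]]]}}

```text
t: 8.5
tcp_pos: [0.6013, 0.2509, 0.086]
tool_rot: [3.142, -0.0, 1.57]
force: [-0.8, 0.9, -1.7]
grip_width: 0.0531
grasp_force: 42.6
```

Emit:
{"api": "send_rows", "payload": {"plan": [[[0,0,-0.1,0,0,0,0],[0,0,-0.05,0,0,0,0],[0,0,0,0,0,0,0],[0,0,0,0,0,0,0]]]}}

```text
t: 8.9
tcp_pos: [0.6015, 0.251, 0.0855]
tool_rot: [3.141, -0.0, 1.57]
force: [-5.6, -2.1, 14.0]
grip_width: 0.0534
grasp_force: 44.2
```

Contact came at the expected height, with the ring bottom about 75.5 mm below the TCP. I'll release, rise and go above the sprocket.

Emit:
{"api": "send_rows", "payload": {"plan": [[[0,0,0.1,0,0,0,1],[0,0,0,0,0,0,1],[0,0,0,0,0,0,1],[0,0,0,0,0,0,1],[0,0,2.5,0,0,0,1],[0,0,4,0,0,0,1],[0,0,4,0,0,0,1],[-4,0,4,0,0,0,1],[-4,0,0,0,0,0,1],[-4,0.6,0,0,0,0,1],[-3.7,0.5,0,0,0,0,1],[0,0,0,0,0,0,1]]]}}

```text
t: 10.1
tcp_pos: [0.4454, 0.2621, 0.2261]
tool_rot: [-3.14, 0.0, 1.572]
force: [1.3, 0.5, 0.8]
grip_width: 0.0856
grasp_force: 0.0
```

Emit:
{"api": "send_rows", "payload": {"plan": [[[0,0,0,0,0,0,1],[0,0,0,0,0,0,1]]]}}

```text
t: 10.3
tcp_pos: [0.4497, 0.262, 0.2258]
tool_rot: [3.141, -0.0, 1.57]
force: [-1.0, 1.1, -0.5]
grip_width: 0.0853
grasp_force: 0.0
```

```bash
python3 - <<'E'
from h import *
for n in('wrist','scene','side'):
    s=status.read_state(); im=eyes.camera(n); cv2.imwrite(f'pics/m2{n}.png',im[:,:,::-1]); print(n,s['tcp_pos'].round(4))
    for t,z in(('sprocket',0),('blue_stand',0),('friction_ring',.01)):
        for q,uv,k,p,a in find(n,t,z): print(t,round(q,2),uv.round(1),k,round(a),p.round(4))
E
```

```text
wrist [0.4497 0.262  0.2258]
sprocket 0.76 [314.8 181.1] 4574 4965 [0.4424 0.2612]
blue_stand 0.97 [491.4 192.5] 7907 8044 [0.6017 0.2503]
blue_stand 0.71 [308.8 322. ] 5540 5719 [0.4353 0.1125]
blue_stand 0.58 [154.  198.3] 7644 7920 [0.2962 0.2448]
friction_ring 0.96 [491.6 195. ] 2229 3600 [0.5964 0.2523]
scene [0.4496 0.2618 0.2255]
sprocket 0.75 [344.7 185.5] 223 264 [0.4474 0.2598]
blue_stand 0.98 [302.8 197.6] 526 517 [0.4387 0.1114]
blue_stand 0.86 [314.8 166.3] 367 388 [0.2992 0.2441]
blue_stand 0.61 [373.7 212.9] 303 594 [0.6185 0.2362]
friction_ring 0.75 [374.1 207.5] 135 244 [0.6073 0.2465]
side [0.4492 0.2618 0.2256]
sprocket 0.67 [276.1 171.6] 337 350 [0.4424 0.2626]
blue_stand 0.98 [331.6 174.2] 253 608 [0.6014 0.2321]
blue_stand 0.83 [224.6 176.6] 574 632 [0.296  0.2481]
blue_stand 0.63 [274.3 206.9] 763 767 [0.4354 0.1141]
friction_ring 0.59 [330.6 168.8] 192 253 [0.5999 0.2454]
friction_ring 0.52 [267.  120.7] 622 173 [0.417  0.5169]
```

View pics/m2wrist.png

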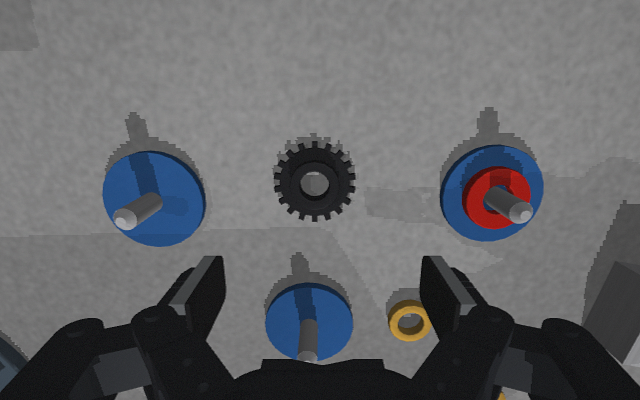

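The red ring sits on the target stand at (491,195), the sprocket is at (314,183), and the stand is confirmed at (0.6017, 0.2503). Next I'll grip the sprocket boss.

Emit:
{"api": "send_rows", "payload": {"plan": [[[-0.7,0.05,-3,0,0,0,1],[0,0,-3,0,0,0,1],[0,0,-3,0,0,0,1],[0,0,-3,0,0,0,1],[0,0,-1.5,0,0,0,0.8],[0,0,-1,0,0,0,0.7],[0,0,0,0,0,0,0.65],[0,0,0,0,0,0,0.6]]]}}

```text
t: 11.7
tcp_pos: [0.4423, 0.2626, 0.0815]
tool_rot: [3.141, -0.0, 1.57]
force: [-0.1, -0.3, -0.4]
grip_width: 0.0514
grasp_force: 0.0
```

Emit:
{"api": "send_rows", "payload": {"plan": [[[0,0,-0.2,0,0,0,0.6],[0,0,0,0,0,0,0.3],[0,0,0,0,0,0,0],[0,0,0,0,0,0,0],[0,0,0,0,0,0,0],[0,0,0,0,0,0,0]]], "grip_force": 50}}

```text
t: 12.3
tcp_pos: [0.4425, 0.2627, 0.0799]
tool_rot: [3.14, -0.001, 1.57]
force: [-2.8, -2.6, 12.0]
grip_width: 0.0418
grasp_force: 48.9
```

Emit:
{"api": "send_rows", "payload": {"plan": [[[0,0,0.3,0,0,0,0],[0,0,1,0,0,0,0],[0,0,2.5,0,0,0,0],[0,0,4,0,0,0,0],[0,0,4,0,0,0,0],[0,0,0,0,0,0,0],[0,0,0,0,0,0,0]]]}}

```text
t: 13.0
tcp_pos: [0.4423, 0.2626, 0.1978]
tool_rot: [3.14, -0.001, 1.57]
force: [0.3, 0.0, -3.5]
grip_width: 0.041
grasp_force: 51.2
```

```bash
python3 - <<'E'
from h import *
for n in('wrist','side'):
    s=status.read_state(); im=eyes.camera(n); cv2.imwrite(f'pics/m3{n}.png',im[:,:,::-1]); print(n,s['tcp_pos'].round(4))
    for dz in(.0785,.080): 
        for q,uv,k,p,a in find(n,'sprocket',s['tcp_pos'][2]-dz): print(round(q,2),uv.round(1),k,round(a),(p-s['tcp_pos'][:2]).round(4))
E
```

```text
wrist [0.4423 0.2626 0.1978]
0.91 [322.2 254. ] 12606 16961 [-0.0014  0.0005]
0.91 [322.2 254. ] 12606 16761 [-0.0018 -0.0002]
side [0.4413 0.262  0.1956]
0.73 [272.  138.8] 319 382 [-0.0021 -0.0028]
0.73 [272.  138.8] 319 380 [-0.0021 -0.0006]
```

View pics/m3wrist.png

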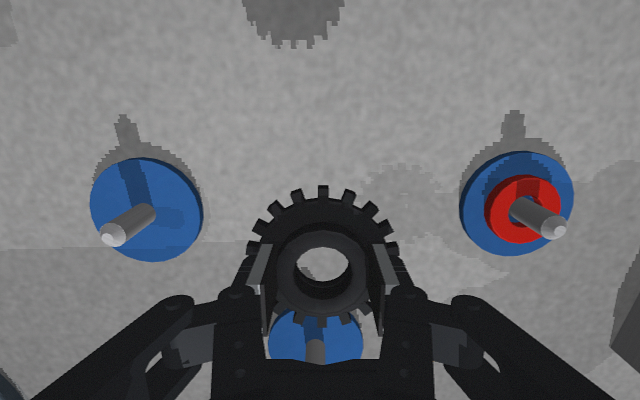

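The sprocket is held at (322,262) and looks level, with the red ring on its stand at right. I'll move it over the post.

Emit:
{"api": "send_rows", "payload": {"plan": [[[3,-0.3,0,0,0,0,0],[4,-0.3,0,0,0,0,0],[4,-0.3,0,0,0,0,0],[3,-0.3,0,0,0,0,0],[1.9,0,0,0,0,0,0],[0,0,-2.5,0,0,0,0],[0,0,-2,0,0,0,0],[0,0,-0.3,0,0,0,0],[0,0,0,0,0,0,0],[0,0,0,0,0,0,0],[0,0,0,0,0,0,0]]]}}

```text
t: 14.4
tcp_pos: [0.6014, 0.2507, 0.15]
tool_rot: [3.14, -0.001, 1.57]
force: [0.6, 0.5, -2.7]
grip_width: 0.0413
grasp_force: 51.5
```

```bash
python3 - <<'E'
from h import *
s=status.read_state(); print(s['tcp_pos'],s['force'])
a=eyes.camera('wrist'); b=eyes.camera('side'); d=eyes.camera('scene')
r=lambda i,u,v:cv2.resize(i[v-40:v+40,u-50:u+50],(400,320),interpolation=cv2.INTER_CUBIC)
o=np.hstack([r(b,331,160),r(d,375,195)]); o=np.vstack([o,np.hstack([a[150:350,120:520],a[150:350,120:520]])])
cv2.imwrite('pics/p2.png',o[:,:,::-1])
E
```

```text
[0.60136756 0.25071304 0.15001045] [ 0.64773642  0.53609626 -2.72755617]
```

View pics/p2.png

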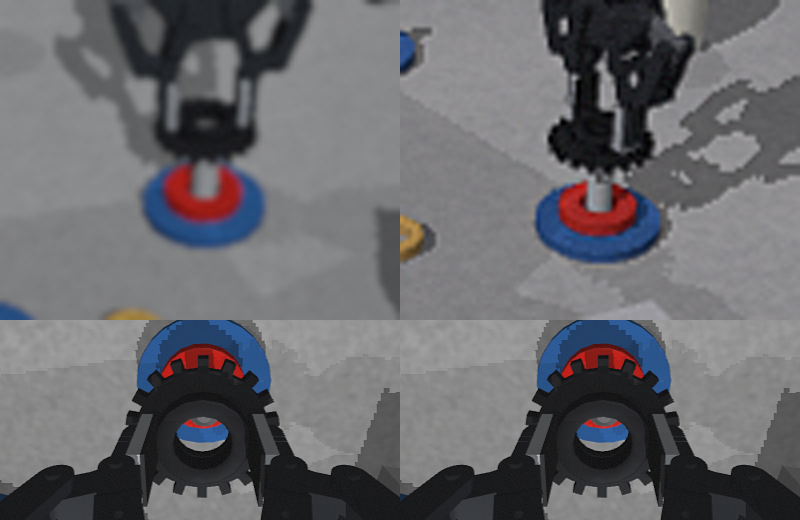

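In the side crop the sprocket and post line up at column 206, and the scene crop agrees. Lowering.

Emit:
{"api": "send_rows", "payload": {"plan": [[[0,0,-0.6,0,0,0,0],[0,0,-0.5,0,0,0,0],[0,0,-0.5,0,0,0,0],[0,0,-0.6,0,0,0,0],[0,0,-0.7,0,0,0,0],[0,0,-0.7,0,0,0,0],[0,0,-0.5,0,0,0,0],[0,0,-0.3,0,0,0,0],[0,0,0,0,0,0,0],[0,0,0,0,0,0,0]]]}}

```text
t: 15.55
tcp_pos: [0.601, 0.2504, 0.1049]
tool_rot: [3.141, -0.0, 1.57]
force: [0.2, -0.6, -2.5]
grip_width: 0.0414
grasp_force: 51.5
```

Emit:
{"api": "send_rows", "payload": {"plan": [[[0,0,-0.1,0,0,0,0],[0,0,-0.1,0,0,0,0],[0,0,0,0,0,0,0],[0,0,0,0,0,0,0]]]}}

```text
t: 15.95
tcp_pos: [0.601, 0.2504, 0.1028]
tool_rot: [3.142, 0.0, 1.57]
force: [-0.3, 0.4, -3.0]
grip_width: 0.0412
grasp_force: 51.5
```

Emit:
{"api": "send_rows", "payload": {"plan": [[[0,0,-0.1,0,0,0,0],[0,0,-0.05,0,0,0,0],[0,0,0,0,0,0,0],[0,0,0,0,0,0,0]]]}}

```text
t: 16.35
tcp_pos: [0.6011, 0.2505, 0.102]
tool_rot: [3.141, -0.0, 1.57]
force: [-3.6, -1.6, 8.0]
grip_width: 0.0411
grasp_force: 52.5
```

The sprocket is seated. I'll release it and go to the farthest brass ring.

Emit:
{"api": "send_rows", "payload": {"plan": [[[0,0,0.1,0,0,0,1],[0,0,0,0,0,0,1],[0,0,0,0,0,0,1],[0,0,0,0,0,0,1],[0,0,2.5,0,0,0,1],[0,0,4,0,0,0,1],[0,0,4,0,0,0,1],[0,0,2,0,0,0,1]]]}}

```text
t: 17.15
tcp_pos: [0.6017, 0.2507, 0.231]
tool_rot: [3.138, -0.002, 1.57]
force: [0.5, 0.1, -0.8]
grip_width: 0.0856
grasp_force: 0.0
```

Emit:
{"api": "send_rows", "payload": {"plan": [[[0.5,-4,0,0,0,0,1],[0.5,-4,0,0,0,0,1],[0.5,-4,0,0,0,0,1],[0.5,-4,0,0,0,0,1],[0.5,-4,0,0,0,0,1],[0.4,-3.8,0,0,0,0,1],[0,0,0,0,0,0,1],[0,0,0,0,0,0,1],[0,0,0,0,0,0,1]]]}}

```text
t: 18.05
tcp_pos: [0.6299, 0.0132, 0.2272]
tool_rot: [-3.141, -0.0, 1.57]
force: [-0.9, -0.7, 1.2]
grip_width: 0.0853
grasp_force: 0.0
```

```bash
python3 - <<'E'
from h import *
for n in('wrist','side','scene'):
    s=status.read_state(); im=eyes.camera(n); cv2.imwrite(f'pics/m4{n}.png',im[:,:,::-1]); print(n,s['tcp_pos'].round(4))
    for t,z in(('brass_ring',0),('sprocket',.022),('green_plate',0)):
        for q,uv,k,p,a in find(n,t,z): print(t,round(q,2),uv.round(1),k,round(a),p.round(4))
E
```

```text
wrist [0.6299 0.0132 0.2272]
brass_ring 0.92 [209.1  58.1] 2676 2790 [0.5378 0.116 ]
brass_ring 0.79 [321.8 183.4] 1815 1984 [0.6287 0.0119]
side [0.6299 0.0134 0.2273]
brass_ring 0.7 [325.9 270.9] 272 313 [ 0.5479 -0.1009]
brass_ring 0.68 [353.6 230.7] 232 247 [0.6295 0.0125]
brass_ring 0.55 [313.  203.3] 182 207 [0.5378 0.1179]
sprocket 0.56 [324.6 166.9] 140 357 [0.582  0.2448]
green_plate 0.77 [361.7 334.7] 703 735 [ 0.6021 -0.256 ]
scene [0.6299 0.0128 0.2273]
brass_ring 0.67 [309.5 244.4] 215 210 [0.634  0.0116]
brass_ring 0.64 [255.3 242.6] 209 208 [ 0.5492 -0.1011]
sprocket 0.51 [373.2 205. ] 250 337 [0.6063 0.243 ]
green_plate 0.7 [206.9 279.7] 378 419 [ 0.6064 -0.2555]
```

View pics/m4wrist.png

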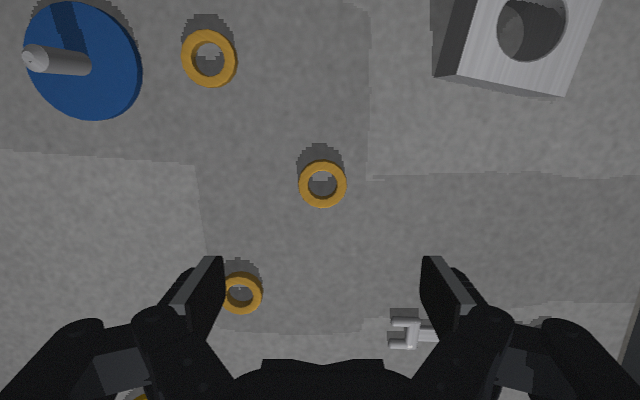

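The target brass ring is at (322,184), fitting (0.629, 0.012), with the spanner and the other things clear of the fingers. Grasping it now.

Emit:
{"api": "send_rows", "payload": {"plan": [[[-0.1,-0.1,-3,0,0,0,1],[0,0,-3,0,0,0,1],[0,0,-3,0,0,0,1],[0,0,-3,0,0,0,1],[0,0,-2,0,0,0,0.8],[0,0,-1.3,0,0,0,0.7],[0,0,0,0,0,0,0.6],[0,0,0,0,0,0,0.3],[0,0,0,0,0,0,0],[0,0,0,0,0,0,0],[0,0,0,0,0,0,0],[0,0,0,0,0,0,0]]], "grip_force": 40}}

```text
t: 19.85
tcp_pos: [0.6293, 0.0114, 0.0748]
tool_rot: [3.141, -0.0, 1.57]
force: [0.7, 0.0, 3.4]
grip_width: 0.0418
grasp_force: 40.9
```

Emit:
{"api": "send_rows", "payload": {"plan": [[[0,0,0.3,0,0,0,0],[0,0,1,0,0,0,0],[0,0,2.5,0,0,0,0],[0,0,4,0,0,0,0],[0,0,4,0,0,0,0],[0,0,0,0,0,0,0],[0,0,0,0,0,0,0]]]}}

```text
t: 20.55
tcp_pos: [0.6294, 0.0114, 0.1936]
tool_rot: [3.139, -0.0, 1.57]
force: [-0.3, 0.5, -0.9]
grip_width: 0.0421
grasp_force: 40.8
```

```bash
python3 - <<'E'
from h import *
for n in('wrist','side'):
    s=status.read_state(); im=eyes.camera(n); cv2.imwrite(f'pics/m5{n}.png',im[:,:,::-1]); print(n,s['tcp_pos'].round(4))
    for q,uv,k,p,a in find(n,'brass_ring',s['tcp_pos'][2]-.0755): print(round(q,2),uv.round(1),k,round(a),(p-s['tcp_pos'][:2]).round(4))
E
```

```text
wrist [0.6294 0.0114 0.1936]
0.83 [322.7 264.3] 7050 7631 [-0.0012  0.0005]
0.8 [193.   50.3] 3371 12827 [-0.0497  0.09  ]
side [0.6285 0.0114 0.1915]
0.76 [357.2 196.3] 227 281 [0.0013 0.0027]
0.52 [313.2 203.7] 192 295 [-0.1003 -0.0125]
0.47 [325.3 271. ] 269 446 [-0.0932 -0.1946]
```

Emit:
{"api": "send_rows", "payload": {"plan": [[[-0.5,4,0,0,0,0,0],[-0.5,4,0,0,0,0,0],[-0.5,4,0,0,0,0,0],[-0.5,4,0,0,0,0,0],[-0.5,4,0,0,0,0,0],[-0.3,3.9,0,0,0,0,0],[0,0,-2,0,0,0,0],[0,0,-2,0,0,0,0],[0,0,-0.5,0,0,0,0],[0,0,0,0,0,0,0],[0,0,0,0,0,0,0],[0,0,0,0,0,0,0]]]}}

```text
t: 21.95
tcp_pos: [0.6015, 0.2503, 0.1483]
tool_rot: [3.14, -0.001, 1.569]
force: [0.1, -0.3, -0.9]
grip_width: 0.0416
grasp_force: 40.8
```

```bash
python3 - <<'E'
from h import *
s=status.read_state(); print(s['tcp_pos'],s['force'])
a=eyes.camera('wrist'); b=eyes.camera('side'); d=eyes.camera('scene')
r=lambda i,u,v:cv2.resize(i[v-40:v+40,u-50:u+50],(400,320),interpolation=cv2.INTER_CUBIC)
o=np.hstack([r(b,331,160),r(d,375,195)]); o=np.vstack([o,np.hstack([a[150:350,120:520],a[150:350,120:520]])])
cv2.imwrite('pics/p3.png',o[:,:,::-1])
E
```

```text
[0.60145569 0.25029805 0.14828552] [ 0.07747155 -0.26349469 -0.93312266]
```

View pics/p3.png

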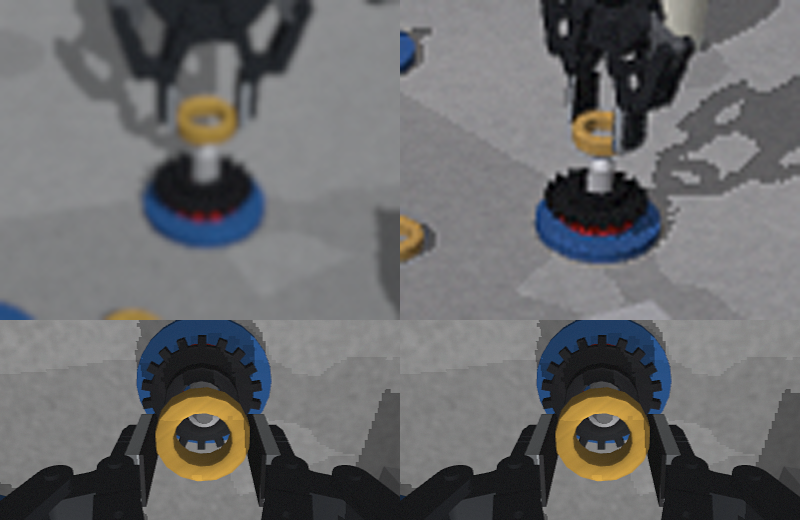

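The sprocket is seated flat, and the brass ring at 207 lines up with the post at 206. Lowering.

Emit:
{"api": "send_rows", "payload": {"plan": [[[0,0,-0.5,0,0,0,0],[0,0,-0.5,0,0,0,0],[0,0,-0.5,0,0,0,0],[0,0,-0.5,0,0,0,0],[0,0,-0.5,0,0,0,0],[0,0,-0.4,0,0,0,0],[0,0,-0.2,0,0,0,0],[0,0,0,0,0,0,0],[0,0,0,0,0,0,0]]]}}

```text
t: 23.0
tcp_pos: [0.601, 0.2504, 0.1164]
tool_rot: [3.141, -0.0, 1.57]
force: [-0.8, -0.2, 0.1]
grip_width: 0.042
grasp_force: 40.8
```

Emit:
{"api": "send_rows", "payload": {"plan": [[[0,0,-0.1,0,0,0,0],[0,0,-0.1,0,0,0,0],[0,0,0,0,0,0,0],[0,0,0,0,0,0,0]]]}}

```text
t: 23.4
tcp_pos: [0.6009, 0.2504, 0.1143]
tool_rot: [-3.142, 0.0, 1.57]
force: [0.2, 0.2, -0.3]
grip_width: 0.0418
grasp_force: 40.8
```

Emit:
{"api": "send_rows", "payload": {"plan": [[[0,0,-0.1,0,0,0,0],[0,0,-0.05,0,0,0,0],[0,0,0,0,0,0,0],[0,0,0,0,0,0,0]]]}}

```text
t: 23.8
tcp_pos: [0.6011, 0.2505, 0.1137]
tool_rot: [3.141, -0.0, 1.57]
force: [-4.5, -1.5, 11.3]
grip_width: 0.0419
grasp_force: 41.9
```

Emit:
{"api": "send_rows", "payload": {"plan": [[[0,0,0.1,0,0,0,1],[0,0,0,0,0,0,1],[0,0,0,0,0,0,1],[0,0,0,0,0,0,1],[0,0,2.5,0,0,0,1],[0,0,4,0,0,0,1],[0,0,4,0,0,0,1],[0,-3.5,1,0,0,0,1]]]}}

```text
t: 24.6
tcp_pos: [0.6021, 0.2183, 0.2331]
tool_rot: [3.136, -0.003, 1.573]
force: [0.9, -1.2, -0.5]
grip_width: 0.0851
grasp_force: 0.0
```

Emit:
{"api": "send_rows", "payload": {"plan": [[[0,-4.4,0,0,0,0,1],[0,-4.4,0,0,0,0,1],[0,-4.4,0,0,0,0,1],[0,-4.4,0,0,0,0,1],[0,-4.4,0,0,0,0,1],[0,-4.4,0,0,0,0,1],[0,-4.4,0,0,0,0,1],[0,-4.4,0,0,0,0,1],[0,-4.4,0,0,0,0,1],[0,-4.4,0,0,0,0,1],[0.2,-3,0,0,0,0,1],[0,0,0,0,0,0,1]]]}}

```text
t: 25.8
tcp_pos: [0.6025, -0.2583, 0.2281]
tool_rot: [-3.141, 0.001, 1.566]
force: [0.5, -0.0, -0.1]
grip_width: 0.0858
grasp_force: 0.0
```

Emit:
{"api": "send_rows", "payload": {"plan": [[[0,0,0,0,0,0,1],[0,0,0,0,0,0,1]]]}}

```text
t: 26.0
tcp_pos: [0.603, -0.2537, 0.2287]
tool_rot: [-3.141, -0.0, 1.571]
force: [0.4, 0.8, 0.3]
grip_width: 0.0854
grasp_force: 0.0
```

```bash
python3 - <<'E'
from h import *
for n in('wrist','side','scene'):
    s=status.read_state(); im=eyes.camera(n); cv2.imwrite(f'pics/m6{n}.png',im[:,:,::-1]); print(n,s['tcp_pos'].round(4))
    for t,z in(('green_plate',0),('brass_ring',.039)):
        for q,uv,k,p,a in find(n,t,z): print(t,round(q,2),uv.round(1),k,round(a),p.round(4))
E
```

```text
wrist [ 0.603  -0.2537  0.2287]
green_plate 0.86 [322.9 181.8] 3231 3390 [ 0.6029 -0.2552]
brass_ring 0.86 [252.4   9.8] 777 4065 [ 0.555  -0.1245]
side [ 0.6031 -0.2535  0.229 ]
green_plate 0.81 [361.9 334.3] 679 733 [ 0.6026 -0.2552]
brass_ring 0.63 [330.1 160.4] 85 171 [0.5976 0.2474]
brass_ring 0.6 [313.1 203.3] 165 231 [0.5347 0.0783]
brass_ring 0.51 [321.5 271.1] 137 351 [ 0.5348 -0.1284]
scene [ 0.6031 -0.254   0.2289]
green_plate 0.73 [206.9 279. ] 410 417 [ 0.6044 -0.2546]
green_plate 0.46 [175.4 245.9] 744 328 [ 0.4429 -0.2773]
brass_ring 0.68 [255.5 243.4] 206 234 [ 0.5976 -0.1207]
brass_ring 0.42 [374.3 198.7] 131 165 [0.6058 0.2459]
```

View pics/m6wrist.png

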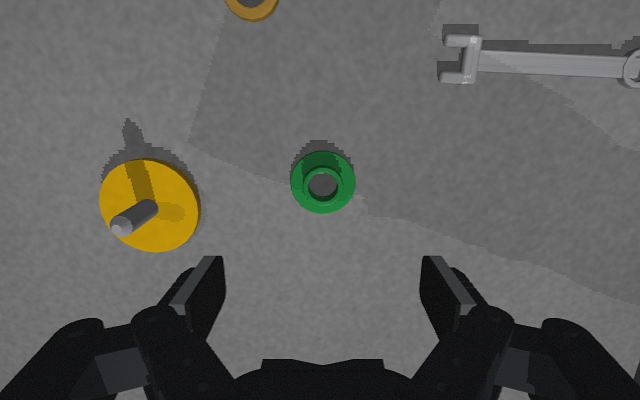

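The green plate is at (322,182), fitting (0.603, -0.255), with the yellow stand and spanner clear. Gripping its boss.

Emit:
{"api": "send_rows", "payload": {"plan": [[[0,-0.1,-3,0,0,0,1],[0,0,-3,0,0,0,1],[0,0,-3,0,0,0,1],[0,0,-3,0,0,0,1],[0,0,-2,0,0,0,0.8],[0,0,-0.9,0,0,0,0.7],[0,0,0,0,0,0,0.6],[0,0,0,0,0,0,0.3],[0,0,0,0,0,0,0],[0,0,0,0,0,0,0],[0,0,0,0,0,0,0],[0,0,0,0,0,0,0]]], "grip_force": 45}}

```text
t: 27.65
tcp_pos: [0.6037, -0.2559, 0.0813]
tool_rot: [3.139, 0.001, 1.57]
force: [-1.7, 1.3, 7.6]
grip_width: 0.0326
grasp_force: 45.6
```

Emit:
{"api": "send_rows", "payload": {"plan": [[[0,0,0.3,0,0,0,0],[0,0,1,0,0,0,0],[0,0,2.5,0,0,0,0],[0,0,4,0,0,0,0],[0,0,4,0,0,0,0],[0,0,0,0,0,0,0],[0,0,0,0,0,0,0]]]}}

```text
t: 28.35
tcp_pos: [0.6034, -0.2558, 0.1992]
tool_rot: [3.139, 0.001, 1.57]
force: [0.0, -0.8, -2.2]
grip_width: 0.0329
grasp_force: 45.1
```

```bash
python3 - <<'E'
from h import *
for n in('wrist','side'):
    s=status.read_state(); im=eyes.camera(n); cv2.imwrite(f'pics/m7{n}.png',im[:,:,::-1]); print(n,s['tcp_pos'].round(4))
    for q,uv,k,p,a in find(n,'green_plate',s['tcp_pos'][2]-.080): print(round(q,2),uv.round(1),k,round(a),(p-s['tcp_pos'][:2]).round(4))
E
```

```text
wrist [ 0.6034 -0.2558  0.1992]
0.94 [322.6 249.9] 8940 11831 [-0.0012  0.0032]
side [ 0.6025 -0.2554  0.1969]
0.8 [369.4 305.3] 533 886 [ 0.002  -0.0051]
```

Emit:
{"api": "send_rows", "payload": {"plan": [[[0,3.6,0,0,0,0,0],[0,4.4,0,0,0,0,0],[0,4.4,0,0,0,0,0],[0,4.4,0,0,0,0,0],[0,4.4,0,0,0,0,0],[0,4.4,0,0,0,0,0],[0,4.4,0,0,0,0,0],[0,4.4,0,0,0,0,0],[0,4.4,0,0,0,0,0],[0,4.4,0,0,0,0,0],[-0.1,4.4,0,0,0,0,0],[-0.1,3,0,0,0,0,0]]]}}

```text
t: 29.75
tcp_pos: [0.6001, 0.2531, 0.1967]
tool_rot: [-3.14, 0.0, 1.571]
force: [-0.1, -0.6, -1.7]
grip_width: 0.0329
grasp_force: 45.1
```

Emit:
{"api": "send_rows", "payload": {"plan": [[[0,0,0,0,0,0,0],[0,0,-2,0,0,0,0],[0,0,-1.5,0,0,0,0],[0,0,-0.8,0,0,0,0],[0,0,0,0,0,0,0],[0,0,0,0,0,0,0],[0,0,0,0,0,0,0]]]}}

```text
t: 30.45
tcp_pos: [0.6013, 0.2504, 0.1556]
tool_rot: [3.141, -0.0, 1.57]
force: [-0.1, -0.5, -1.4]
grip_width: 0.0331
grasp_force: 45.1
```

```bash
python3 - <<'E'
from h import *
s=status.read_state(); print(s['tcp_pos'],s['force'])
a=eyes.camera('wrist'); b=eyes.camera('side'); d=eyes.camera('scene')
r=lambda i,u,v:cv2.resize(i[v-40:v+40,u-50:u+50],(400,320),interpolation=cv2.INTER_CUBIC)
o=np.hstack([r(b,331,160),r(d,375,195)]); o=np.vstack([o,np.hstack([a[150:350,120:520],a[150:350,120:520]])])
cv2.imwrite('pics/p4.png',o[:,:,::-1])
E
```

```text
[0.60133792 0.2503767  0.15556898] [-0.10141444 -0.45927538 -1.43668894]
```

View pics/p4.png

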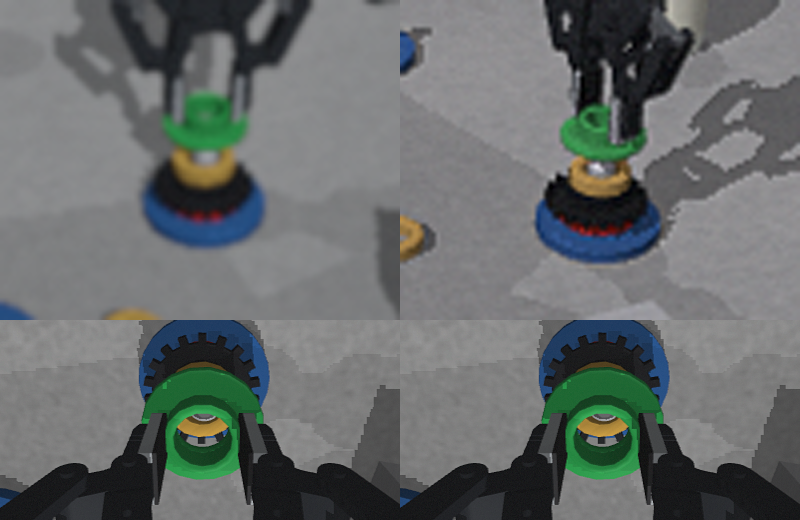

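The plate is over the post, with 205 against 206 in the side crop. In the scene crop it looks slightly tilted (left edge at row 135, right edge at 150). I'll lower it and let it level itself on the brass ring.

Emit:
{"api": "send_rows", "payload": {"plan": [[[0,0,-0.5,0,0,0,0],[0,0,-0.4,0,0,0,0],[0,0,-0.4,0,0,0,0],[0,0,-0.3,0,0,0,0],[0,0,-0.2,0,0,0,0],[0,0,0,0,0,0,0],[0,0,0,0,0,0,0]]]}}

```text
t: 31.3
tcp_pos: [0.601, 0.2504, 0.1368]
tool_rot: [3.142, -0.0, 1.57]
force: [-0.2, 0.1, -0.6]
grip_width: 0.0329
grasp_force: 45.1
```

Emit:
{"api": "send_rows", "payload": {"plan": [[[0,0,-0.1,0,0,0,0],[0,0,-0.1,0,0,0,0],[0,0,0,0,0,0,0],[0,0,0,0,0,0,0]]]}}

```text
t: 31.7
tcp_pos: [0.6009, 0.2504, 0.1347]
tool_rot: [-3.142, 0.0, 1.57]
force: [0.1, 0.7, -1.4]
grip_width: 0.0329
grasp_force: 45.1
```

Emit:
{"api": "send_rows", "payload": {"plan": [[[0,0,-0.1,0,0,0,0],[0,0,-0.1,0,0,0,0],[0,0,0,0,0,0,0],[0,0,0,0,0,0,0]]]}}

```text
t: 32.1
tcp_pos: [0.6009, 0.2504, 0.1327]
tool_rot: [-3.142, 0.0, 1.57]
force: [-0.4, -0.2, -1.6]
grip_width: 0.033
grasp_force: 45.1
```

Emit:
{"api": "send_rows", "payload": {"plan": [[[0,0,-0.1,0,0,0,0],[0,0,0,0,0,0,0],[0,0,0,0,0,0,0]]]}}

```text
t: 32.4
tcp_pos: [0.601, 0.2504, 0.1323]
tool_rot: [3.141, -0.0, 1.57]
force: [-2.9, -2.3, 5.8]
grip_width: 0.0328
grasp_force: 45.9
```

Contact came at the expected 0.1323. Releasing and backing away.

Emit:
{"api": "send_rows", "payload": {"plan": [[[0,0,0,0,0,0,1],[0,0,0,0,0,0,1],[0,0,0,0,0,0,1],[0,0,0,0,0,0,1],[0,0,2,0,0,0,1],[0,0,4,0,0,0,1],[-2,0,3,0,0,0,1],[-4,-2,0,0,0,0,1],[-4,-2,0,0,0,0,1],[-3,-2,0,0,0,0,1],[0,0,0,0,0,0,1],[0,0,0,0,0,0,1]]]}}

```text
t: 33.6
tcp_pos: [0.4709, 0.1903, 0.2223]
tool_rot: [3.141, -0.0, 1.57]
force: [-0.0, 0.8, -1.6]
grip_width: 0.0858
grasp_force: 0.0
```

```bash
python3 - <<'E'
from h import *
s=status.read_state(); print(s['tcp_pos'],s['force'])
a=eyes.camera('wrist'); b=eyes.camera('side'); d=eyes.camera('scene')
r=lambda i,u,v:cv2.resize(i[v-40:v+40,u-50:u+50],(400,320),interpolation=cv2.INTER_CUBIC)
o=np.hstack([r(b,331,160),r(d,375,195)]); o=np.vstack([o,np.hstack([cv2.resize(a,(400,250)),cv2.resize(d,(400,250))])])
cv2.imwrite('pics/p5.png',o[:,:,::-1])
E
```

```text
[0.47090162 0.19029701 0.22232109] [-0.01168409  0.79098278 -1.6174286 ]
```

View pics/p5.png

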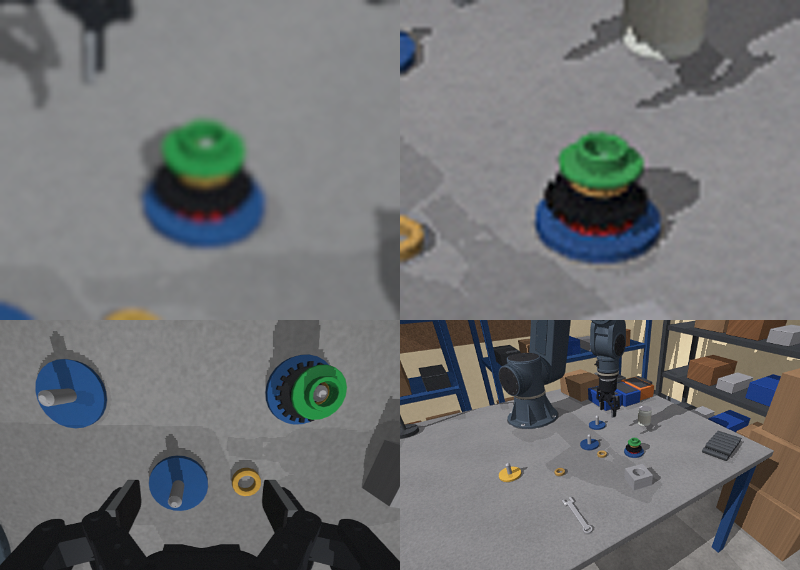

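The stack is complete and level on the far blue stand: red, black, brass, green. The post shows in the plate's bore, the gripper is clear, the yellow stand is empty and the bystanders haven't moved.

```bash
python3 -c "
from workcell import hand_in; print(hand_in())"
```

```text
the job is handed in; nothing more can be done
None
```

The slip clutch is built on the farthest blue stand in the order asked (red ring, sprocket, brass ring, green plate), and the job was handed in at about 34 s of the 109 s allowed; no verdict came back.

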